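# Set out the doming block and punch from behind the jars

### The arm

A 6-joint arm with a two-finger parallel gripper is mounted at the origin on a cart in front of the work surface, level with it; the furniture and walls round the work are solid. World frame = base frame: x ahead of the robot, y to its left, z up, the work surface at z = 0. Lengths are in m, angles in rad, forces in N, time in s.
With the tool pointing down it reaches from about 0.3 to 0.95 m from the base axis. Payload 3.1 kg.
Tool frame: the origin (TCP) lies midway between the tips of the shut fingers; the grasp point (between the pads) lies 19 mm behind it (manip.hold_point_z is the distance from the TCP to the grasp point, in m); z points along the fingers, y is the line along which they close (so a half turn about z gives the same grasp; the last joint's range is limited). The gripper opens to 85 mm and grips with 20 to 120 N. Pads are 22 mm wide; open, the fingers measure 114 mm over their backs; the gripper's body (76 mm by 85 mm) begins 54 mm behind the grasp point. The pads swing forward as they close: fully open they stand 13 mm farther back than shut.
Start: joints at [0.613, 0.308, 1.634, -0, 1.2, -0.07], TCP at [0.485, 0.394, 0.231] pointing down, gripper open.
Joint ranges: [-3.06, 3.06], [-0.79, 1.96], [0.05, 2.63], [-1.19, 4.34], [0.05, 2.64], [-2.94, 2.94]. Speed limits (rad/s): [2.79, 2.79, 3.14, 3.14, 3.14, 3.14].

### API

Orientations are given as a unit quaternion [w, x, y, z].
In Python, from plant import manip gives the robot as it stands.
- The arm moves only by the tool drive_tool, never from a script. Its argument "targets" is one flat list of numbers, 6 for each row, row after row: the shift along the tool's x, y, z in mm, then the turn, a rotation vector about the tool's x, y, z in degrees. In form: [tx, ty, tz, rx, ry, rz, tx, ty, tz, rx, ry, rz, ...]. A call has 1 to 10 rows; each row is the pose to reach, as a shift and turn from the pose commanded when the call began, along the tool's axes at that moment; what a row does not reach only later rows make up. A row lasts 1/8 s, in which the tool goes at most 62.5 mm and 10.7 degrees, less where a joint would pass 70% of its speed; a pose out of reach is approached as far as the arm can. A call with a gripper value outside its range is refused whole. "jaw" is the opening, from 0 (shut) to 1 (fully open), set as the call begins (left out, the last holds). The fingers move at their own pace and stop on an object; "newtons" is the grip in N (left out, the last holds). Time passes only in rows, so rows that repeat a pose let the fingers close. It gives the time, the measured TCP pose, the force, the opening and the grip force at its end, in the units of the state.
- manip.state(): the state, without advancing time (a new reading comes with each control period).
- manip.camera(name): name is "side" or "top" or "wrist"; returns (picture, depth): 400x640x3 uint8, blue, green, red; 400x640 float32, m along the optical axis (not along the pixel's ray), 0 where there is no reading.
- manip.camera_info(name): a dict with "fx", "fy", "cx", "cy" (pixels), "k1" (the pictures are not rectified: a ray, as slopes to the right and down, at radius r is drawn at 1 + k1 r^2 times it, then the intrinsics apply), "pose" (4x4, takes a point from camera to world coordinates). Camera axes: x right, y up, looking along -z (the intrinsics and any distortion apply to the point x, -y, -z); pixel columns grow to the right and rows downward; lengths in m; the calibration is good to about 2 mm. A picture is of the moment at which its call begins: read the wrist's pose just before it. camera_info takes no time and is no camera call; for the wrist camera it gives the pose at the moment of the call.
- manip.close_job(): hands the job in; it is judged then, once.
The state is a dict: "time": time; "joint_pos": joint angles; "qd": joint speeds; "joint_efforts": joint torques, N m; "eef_pos": TCP position; "ee_rot": TCP orientation; "force": force on the tool from outside, world axes, zero at the start; "torque": the same for the moment, N m; "width": finger opening in m; "finger_force": force on a finger pad.
Only numpy, scipy, OpenCV 4.12 (cv2) and the standard library are available. Lean on these libraries where they do the work, as an engineer would, in place of code of your own. Each camera call takes 0.05 s, during which the arm holds its last target. There are 200 camera calls.

### The job

Get ready for doming: the two jars on the oak stand are in the way, so first stand both of them on the black rubber mat. Then seat the steel doming block down in the square recess of its oak seat and lay the punch across the middle of both notches of the punch rest. After that put each jar back in the middle of its own coaster, the blue pickle jar on the blue tile and the black-lidded jar on the cork, keeping the jars upright all the time.

Things in the scene. Friction and masses are not known exactly. Their poses are not given: they have to be found in the camera images.
- pickle: round glass jar with blue contents and a white lid, 52 mm diameter, 80 mm tall, about 0.16 kg; origin at the centre of its underside, z up along its axis. Stands on the blue tile at the start. Grip it round the body, 45 to 60 mm above its underside; on the stand the fingers go in at its front and back (along the stand's x)
- borax: round glass jar with white contents and a black lid, 44 mm diameter, 64 mm tall, about 0.1 kg; origin at the centre of its underside, z up. Stands on the cork disc at the start. Grip it round the body, 40 to 50 mm above its underside
- dapping: dark steel doming block, a 40 mm cube with round hollows, 0.5 kg; origin at the centre of its underside, x and y square to its sides, z up (keep it this way up). It stands on the oak stand behind and between the jars, 12 mm before the back board: grip it by its left and right faces (along the stand's y), about 30 mm above its underside, once the jars are gone
- punch: dark steel doming punch lying on the oak stand, right of the right-hand jar and close to it; 81 mm long (along its x), 10 mm wide and high; origin at the middle of its underside. Grip across its 10 mm width at the middle, once the jar is gone
- stand: oak bench stand, fixed: board 8 mm thick, its y from -131 to +95 mm, its x from -41 to +67 mm, with an upright back board over x = 54 to 64 mm, its top 53 mm above the bench, and 8 mm lips at both ends. Origin on the bench, midway between the two coasters; x points to the back board, y to the left end
- tile: round blue glazed tile on the stand, fixed, 60 mm diameter, 5 mm thick, the place of the pickle jar; origin at the centre of its underside, which is 8 mm above the bench. The two coasters are 52 mm left and right of the stand's origin; which is where varies
- cork: round cork disc on the stand, fixed, 60 mm diameter, 5 mm thick, the place of the black-lidded jar; origin at the centre of its underside, which is 8 mm above the bench
- mat: black rubber mat on the bench, fixed, 84 mm (its x) by 130 mm (its y), 3 mm thick; origin at the centre of its underside. Room for both jars side by side along y, 34 mm either side of the middle. (Keep clear of: the lamp pillar, 0.45 m high, at the bench's front edge near x 0.29, y 0.02; a cord hanging by the left wall beyond y = 0.59: leave a start near it straight towards the bench)
- seat: dark oak block on the bench, fixed, 72 x 72 x 16 mm, with a square recess in the middle of its top, 52 mm wide, 9 mm deep: the floor of the recess is 7 mm above the bench. Origin at the centre of its underside, x and y square to the recess
- rest: dark oak punch rest beside the seat, fixed: a foot 80 (its x) x 42 (its y) x 5 mm with two notched saddles at x = -27 and +27 mm, 10 mm thick, ears to 25 mm. The punch lies along x across both, its underside 12 mm above the bench; notches 14 mm wide at the bottom, 26 mm at the top. Between the saddles is room for the fingers. Origin at the centre of its underside
Things that resemble listed ones, but are neither listed nor needed, are in the scene too. What is shaped like the borax but orange is not meant.

How it is judged:
By the outcome, as a careful person would: the job done as asked, in the order asked, and still so for the second after the job is handed in, with the robot touching nothing.
It also fails if it takes over 134 s, if anything falls off the work surface, if the arm or the gripper's body presses on something with over 40 N, if the wrist force passes 120 N, or if a joint passes its speed limit or range.

## Working session

There is one attempt and no reset: what is moved stays moved. The work goes in short steps, Python scripts to look and compute and a tool call to move; the robot and the scene stay as the last step left them, time stands still between calls to the robot, and variables do not carry over. Pictures are saved under pics/ and viewed, at most 14 in all, crops included, and the job is handed in when it is done.

Besides the shell and the picture viewer there is one more tool, called after "Request:" as a command line: name --argument value ..., lists and objects as JSON in quotes. drive_tool: Moves the arm, as the interface text tells. Its arguments: {"type":"object","properties":{"targets":{"type":"array","items":{"type":"number"}},"jaw":{"type":"number"},"newtons":{"type":"number"}},"required":["targets"]}

```bash
ls; mkdir -p pics
python3 - <<'E'
from plant import manip
import cv2,numpy as np
s=manip.state();print(s)
for n in("top","side"):
    p,d=manip.camera(n);cv2.imwrite(f"pics/{n}0.png",p);np.save(f"pics/{n}0.npy",d)
    i=manip.camera_info(n);print(n,i)
print(manip.hold_point_z)
E
```

```text
pics
{'time': 0.0, 'joint_pos': array([ 6.13307064e-01,  3.08977338e-01,  1.63523820e+00, -1.37615072e-05,
        1.19971226e+00, -6.97140331e-02]), 'qd': array([-0.0009469 , -0.00082953,  0.00046889, -0.00112824,  0.00077105,
        0.00113583]), 'joint_efforts': array([-3.03100773e-03, -4.15269578e+01, -2.76656306e+01, -3.25167066e-04,
        1.04040155e-02,  1.52956449e-05]), 'eef_pos': array([0.48412136, 0.39394001, 0.23003972]), 'ee_rot': array([-5.68065893e-04,  4.29451011e-01,  9.03089401e-01, -1.02008168e-03]), 'force': array([0.4229095 , 0.10812239, 0.893225  ]), 'torque': array([ 0.04739122, -0.07093995,  0.05263308]), 'finger_force': 0.0, 'width': 0.08516278220677802}
top {'fx': 481.6736457516958, 'fy': 481.6736457516958, 'cx': 320.3750934137355, 'cy': 196.39898425171452, 'k1': -0.0016361587870687812, 'pose': array([[-0.14803608,  0.96176328, -0.23042724,  0.40758725],
       [-0.98897588, -0.14314415,  0.03790059,  0.19853434],
       [ 0.00346709,  0.23349764,  0.97235119,  0.88385435],
       [ 0.        ,  0.        ,  0.        ,  1.        ]])}
side {'fx': 517.159821391414, 'fy': 517.159821391414, 'cx': 317.75800844426357, 'cy': 203.84584694571558, 'k1': -0.07688187758045253, 'pose': array([[ 0.8630067 ,  0.26020755, -0.43302594,  0.12456745],
       [-0.50480282,  0.41050383, -0.7593818 , -0.64216096],
       [-0.01983807,  0.8739443 ,  0.48562107,  0.550842  ],
       [ 0.        ,  0.        ,  0.        ,  1.        ]])}
0.0187
```

View pics/top0.png

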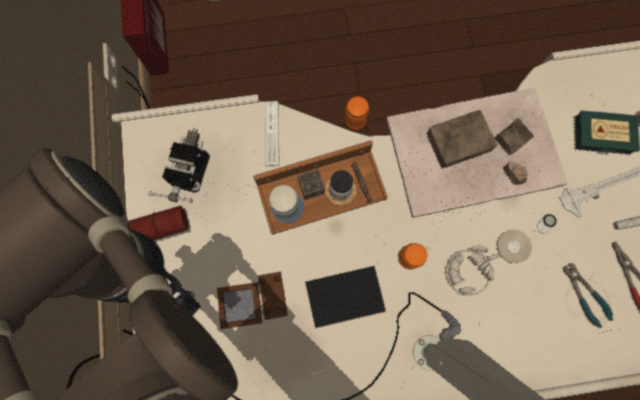

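View pics/side0.png

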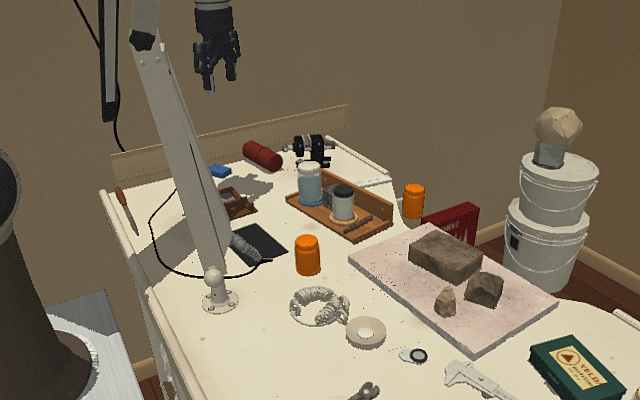

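```bash
cat > h.py <<'E'
import cv2,numpy as np
from scipy.spatial.transform import Rotation as R
def ray(i,u,v):
    a=np.array([(u-i["cx"])/i["fx"],(v-i["cy"])/i["fy"]]);b=a.copy()
    for _ in range(10): b=a/(1+i["k1"]*(b@b))
    P=np.array(i["pose"]);return P[:3,3],P[:3,:3]@np.array([b[0],-b[1],-1])
def atz(i,u,v,z):
    o,d=ray(i,u,v);return o+d*(z-o[2])/d[2]
def atd(i,u,v,D):
    o,d=ray(i,u,v);return o+d*D
def proj(i,p):
    P=np.array(i["pose"]);c=P[:3,:3].T@(np.array(p)-P[:3,3]);b=np.array([c[0],-c[1]])/-c[2]
    b=b*(1+i["k1"]*(b@b));return i["fx"]*b[0]+i["cx"],i["fy"]*b[1]+i["cy"]
def tool(s,tcp,ang=None,down=True):
    "shift mm (tool axes) and rotvec deg from present to world tcp with tool y at world angle ang(deg), mod 180"
    w,x,y,z=s["ee_rot"];Q=R.from_quat([x,y,z,w])
    t=Q.inv().apply(np.array(tcp)-s["eef_pos"])*1000
    if ang is None: return t
    best=None
    for k in (0,180):
        a=np.radians(ang+k);Y=np.array([np.cos(a),np.sin(a),0]);Z=np.array([0,0,-1.]);X=np.cross(Y,Z)
        T=R.from_matrix(np.c_[X,Y,Z]);r=(Q.inv()*T).as_rotvec(degrees=True)
        if best is None or np.linalg.norm(r)<np.linalg.norm(best): best=r
    return t,best
E
python3 - <<'E'
import cv2
p=cv2.imread("pics/top0.png")
cv2.imwrite("pics/c1.png",cv2.resize(p[135:240,248:393],None,fx=5.5,fy=5.5,interpolation=cv2.INTER_CUBIC))
q=p[260:335,205:395]
cv2.imwrite("pics/c2.png",cv2.resize(q,None,fx=4.2,fy=4.2,interpolation=cv2.INTER_CUBIC))
E
```

```text
(no output)
```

View pics/c1.png

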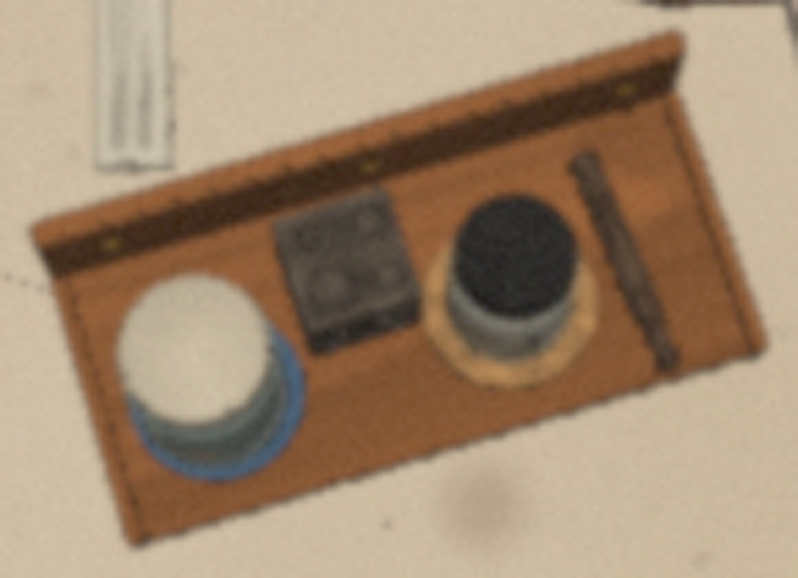

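View pics/c2.png

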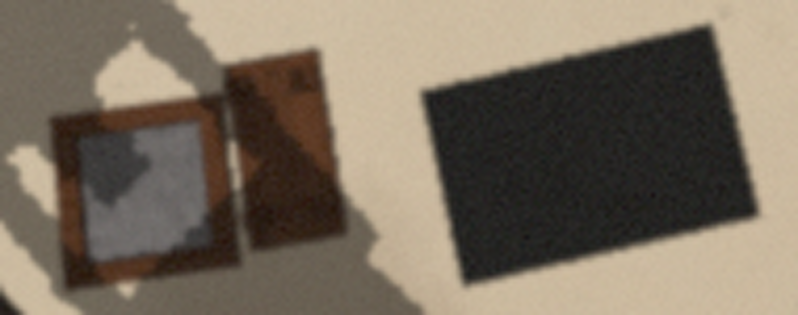

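The top crops show both jars, the dark block at crop (345,265), the punch from (585,158) to (668,365), the seat around (147,190), the rest around (285,150) and the mat around (590,155). I'll compute world positions from these.

Run:
```python
from plant import manip
from h import *
i=manip.camera_info("top")
def a(p,z):return atz(i,248+(p[0]+.5)/5.5-.5,135+(p[1]+.5)/5.5-.5,z)[:2]
def b(p,z):return atz(i,205+(p[0]+.5)/4.2-.5,260+(p[1]+.5)/4.2-.5,z)[:2]
f=lambda v:np.round(np.array(v)*1000,1)
ang=lambda v:np.degrees(np.arctan2(v[1],v[0]))
print("pickle",f(a((195,349),.093)),"tile",f(a((219,395),.013)),"borax",f(a((515,257),.077)),"cork",f(a((511,303),.013)))
c=cv2.minAreaRect
fl,fr=a((133,545),.008),a((765,350),.008);print("stand front",f(fl),f(fr),np.linalg.norm(fl-fr),"yaw y",ang(fl-fr))
D=[a(p,.048) for p in((275,228),(383,190),(415,300),(310,337))];print("dap",f(np.mean(D,0)),[round(np.linalg.norm(D[k]-D[k-1])*1000,1) for k in range(4)],ang(D[0]-D[1]),ang(D[3]-D[2]))
P=[a((585,158),.013),a((668,365),.013)];print("punch",f(np.mean(P,0)),np.linalg.norm(P[0]-P[1]),ang(P[0]-P[1]))
def quad(n,pts,z):
    Q=[b(p,z) for p in pts];print(n,f(np.mean(Q,0)),[round(np.linalg.norm(Q[k]-Q[k-1])*1000,1) for k in range(4)],"y:",ang(Q[0]-Q[1]),ang(Q[3]-Q[2]),"x:",ang(Q[0]-Q[3]),ang(Q[1]-Q[2]))
quad("mat",((422,92),(712,25),(757,213),(465,283)),.003)
quad("seat",((52,118),(222,97),(240,263),(67,287)),.016)
quad("recess",((78,137),(200,122),(213,245),(90,262)),.013)
quad("rest",((225,67),(320,50),(347,232),(250,250)),.02)
d=np.load("pics/top0.npy")
for n,(u,v) in dict(pl=(283,198),bl=(341,181),dap=(310,181),mat=(345,296),rest=(272,295),board=(345,208),seat=(222,318),rec=(240,308)).items():print(n,f(atd(i,u,v,d[v,u])))
```

```text
pickle [601.4 230.4] tile [604.1 227.7] borax [620.1 127.3] cork [621.2 125.5]
stand front [558.7 263. ] [593.4  42.3] 0.2234446552240407 yaw y 98.94469702922942
dap [633.7 179.8] [np.float64(38.6), np.float64(37.7), np.float64(38.8), np.float64(36.3)] 101.69515550651425 101.5097029234851
punch [630.2  84.4] 0.07778124125856317 11.661008216740942
mat [428.6 147.8] [np.float64(81.4), np.float64(128.6), np.float64(81.0), np.float64(127.0)] y: 94.36049485838201 94.5214124878397 x: 4.740758835993177 3.613049793403807
seat [440.2 334.8] [np.float64(69.5), np.float64(71.9), np.float64(68.6), np.float64(71.9)] y: 88.47716407748116 89.16993989276574 x: -0.5384806491414699 -0.5263298204525886
recess [440.1 335.3] [np.float64(51.6), np.float64(51.7), np.float64(51.0), np.float64(51.4)] y: 88.42553400123444 89.16161295609524 x: -0.28108799885161617 -0.5235956975840163
rest [448.3 274.4] [np.float64(76.0), np.float64(40.6), np.float64(75.9), np.float64(40.7)] y: 91.60133176399941 91.73784817725743 x: 1.0269855208517373 1.064134016710587
pl [601.3 230.4  94.2]
bl [620.2 127.8  78.9]
dap [636.2 180.2  49.3]
mat [428.3 147.7   1.8]
rest [449.3 276.8   4. ]
board [586.1 122.5   9.6]
seat [422.6 367.1  15.2]
rec [435.1 335.1   8.7]
```

Run:
```python
from plant import manip
from h import *
s=manip.state();print(tool(s,(.595,.18,.26),10)); i=manip.camera_info("wrist")
w,x,y,z=s["ee_rot"];Q=R.from_quat([x,y,z,w]);print(Q.inv().apply(np.array(i["pose"])[:3,3]-s["eef_pos"]),Q.inv().as_matrix()@np.array(i["pose"])[:3,:3],i["fx"])
```

```text
(array([-235.89620878,  -49.15036327,  -29.79313601]), array([-1.21867563e-01,  2.36769000e-02,  2.91295366e+01]))
[ 0.07595075 -0.00155183 -0.14320625] [[-6.86504591e-04  9.55974357e-01  2.93449413e-01]
 [ 9.99999709e-01  7.54253810e-04 -1.17713339e-04]
 [-3.33866272e-04  2.93449247e-01 -9.55974596e-01]] 356.00934986442434
```

Request:
drive_tool --targets '[-50,-10,-10,0,0,7,-100,-20,-20,0,0,14,-150,-30,-30,0,0,21,-200,-40,-30,0,0,29,-220,-46,-30,0,0,29,-220,-46,-30,0,0,29,-220,-46,-30,0,0,29]' --jaw 0.78

```text
time: 0.98
eef_pos: [0.5871, 0.196, 0.2608]
ee_rot: [-0.001, 0.641, 0.767, -0.0]
force: [-0.3, 1.0, -0.1]
width: 0.0669
finger_force: 0.0
```

```bash
cat > look.py <<'E'
import sys,pickle
from plant import manip
from h import *
n=sys.argv[1];c=sys.argv[2] if len(sys.argv)>2 else "wrist"
i=manip.camera_info(c);p,d=manip.camera(c);pickle.dump((i,p,d),open(f"pics/{n}.pkl","wb"));cv2.imwrite(f"pics/{n}.png",p)
s=manip.state();print(s["time"],s["eef_pos"],s["ee_rot"],s["width"],s["force"])
E
python3 look.py w1
```

```text
1.025 [0.58710756 0.19623746 0.26092558] [-5.90961667e-04  6.41121856e-01  7.67438861e-01 -1.03242258e-04] 0.06708108881684124 [-0.3331672   0.04671484 -0.28227322]
```

View pics/w1.png

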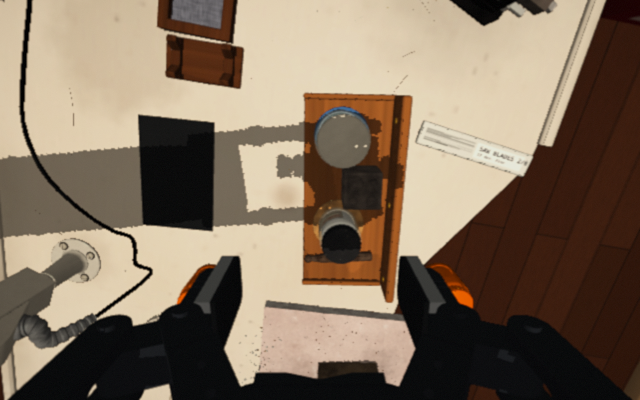

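Run:
```python
import cv2,numpy as np
p=cv2.imread("pics/w1.png")
r=lambda q:cv2.resize(q,None,fx=2.8,fy=2.8,interpolation=cv2.INTER_CUBIC)
a=r(p[90:300,300:415]);b=r(p[0:210,135:250])
cv2.imwrite("pics/c3.png",cv2.convertScaleAbs(np.hstack([a,b]),alpha=1.4))
```

```text
(no output)
```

View pics/c3.png

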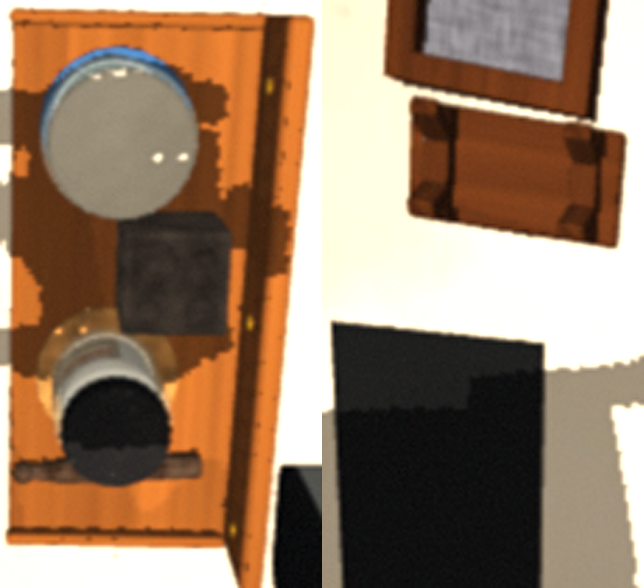

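```bash
cat > m1.py <<'E'
import pickle
from h import *
i,p,d=pickle.load(open("pics/w1.pkl","rb"))
def a(q,z):return atz(i,300+(q[0]+.5)/2.8-.5,90+(q[1]+.5)/2.8-.5,z)[:2]
def b(q,z):return atz(i,135+(q[0]-322+.5)/2.8-.5,(q[1]+.5)/2.8-.5,z)[:2]
f=lambda v:np.round(np.array(v)*1000,1)
ang=lambda v:np.round(np.degrees(np.arctan2(v[1],v[0])),1)
print("pickle",f(a((120,140),.093)),"borax",f(a((116,431),.077)))
D=[a(q,.048) for q in((118,237),(229,235),(229,333),(119,331))];print("dap",f(np.mean(D,0)),[f(np.linalg.norm(D[k]-D[k-1])) for k in range(4)],ang(D[0]-D[3]),ang(D[1]-D[2]))
A,B=a((10,14),.016),a((8,543),.016);print("front",f(A),f(B),f(np.linalg.norm(A-B)),ang(A-B))
A,B=a((200,462),.016),a((12,470),.016);print("punch",f((A+B)/2),f(np.linalg.norm(A-B)),ang(A-B))
Q=[b(q,.005) for q in((410,98),(624,134),(615,245),(407,213))];print("rest",f(np.mean(Q,0)),[f(np.linalg.norm(Q[k]-Q[k-1])) for k in range(4)],ang(Q[1]-Q[0]),ang(Q[2]-Q[3]),ang(Q[0]-Q[3]))
Q=[b(q,.016) for q in((386,75),(595,118))];print("seat right edge",f(Q),ang(Q[1]-Q[0]),f(np.mean(Q,0)))
Q=[b(q,.003) for q in((331,322),(544,345))];print("mat left edge",f(Q),ang(Q[1]-Q[0]),f(np.mean(Q,0)))
E
python3 m1.py
```

```text
pickle [598.8 233.7] borax [618.9 130.5]
dap [632.7 179.7] [np.float64(36.1), np.float64(40.5), np.float64(37.7), np.float64(41.4)] 101.8 103.1
front [555.9 263.4] [591.4  43.9] 222.4 99.2
punch [626.6  87.9] 80.4 12.9
rest [447.  277.6] [np.float64(40.3), np.float64(78.7), np.float64(39.6), np.float64(78.9)] 1.2 1.7 91.4
seat right edge [[402.8 302. ]
 [477.3 301. ]] -0.7 [440.1 301.5]
mat left edge [[380.  210.4]
 [463.1 216.3]] 4.1 [421.6 213.4]
```

```bash
cat > to.py <<'E'
import sys
from plant import manip
from h import *
s=manip.state();v=list(map(float,sys.argv[1:]))
t,r=tool(s,np.array(v[:3])/1000,v[3]);print(s["time"],f(s["eef_pos"]) if 0 else np.round(s["eef_pos"]*1000,1),"shift",np.round(t,1),"turn",np.round(r,2),"j6",s["joint_pos"][5].round(2),"w",s["width"].round(4))
E
python3 to.py 600 232 45 10
```

```text
Traceback (most recent call last):
  File "to.py", line 5, in <module>
    t,r=tool(s,np.array(v[:3])/1000,v[3]);print(s["time"],f(s["eef_pos"]) if 0 else np.round(s["eef_pos"]*1000,1),"shift",np.round(t,1),"turn",np.round(r,2),"j6",s["joint_pos"][5].round(2),"w",s["width"].round(4))
                                                                                                                                                                                                 ^^^^^^^^^^^^^^^^
AttributeError: 'float' object has no attribute 'round'
```

```bash
sed -i 's/f(s\["eef_pos"\]) if 0 else //; s/s\["width"\].round(4)/round(s["width"],4)/' to.py
python3 to.py 600 232 45 10
```

```text
1.025 [587.1 196.2 260.9] shift [ 32.7  19.2 215.9] turn [-0.05 -0.04  0.25] j6 0.07 w 0.0671
```

Request:
drive_tool --targets '[20,12,50,0,0,0,32,19,100,0,0,0,33,19,130,0,0,0,33,19,160,0,0,0,33,19,185,0,0,0,33,19,205,0,0,0,33,19,215,0,0,0,33,19,215,0,0,0,33,19,215,0,0,0]'

```text
time: 2.15
eef_pos: [0.6018, 0.231, 0.0474]
ee_rot: [0.001, 0.642, 0.767, 0.001]
force: [-0.2, -0.4, -0.1]
width: 0.0666
finger_force: 0.0
```

Request:
drive_tool --targets '[0,0,0,0,0,0,0,0,0,0,0,0,0,0,0,0,0,0,0,0,0,0,0,0,0,0,0,0]' --jaw 0.4 --newtons 30

```text
invalid input at $.targets: expected a multiple of 6 numbers
```

```bash
python3 to.py 440.5 183 46 4.5
```

```text
2.15 [601.8 231.   47.4] shift [ -18.8 -167.3    1.1] turn [ 0.12 -0.02  5.64] j6 0.12 w 0.0666
```

Request:
drive_tool --targets '[0,0,0,0,0,0,0,0,0,0,0,0,0,0,0,0,0,0,0,0,0,0,0,0,0,0,0,0,0,0]' --jaw 0.4 --newtons 30

```text
time: 2.78
eef_pos: [0.6024, 0.2311, 0.0479]
ee_rot: [0.001, 0.642, 0.767, 0.001]
force: [-0.8, 0.7, 5.9]
width: 0.0499
finger_force: 32.1
```

Request:
drive_tool --targets '[0,0,-25,0,0,0,0,0,-60,0,0,0,0,-5,-90,0,0,0,-3,-35,-90,0,0,1,-7,-75,-90,0,0,3,-11,-115,-90,0,0,4,-14,-150,-90,0,0,5.5,-16,-168,-90,0,0,5.5,-16,-173,-90,0,0,5.5,-16,-173,-90,0,0,5.5]'

```text
time: 4.03
eef_pos: [0.4335, 0.1844, 0.1361]
ee_rot: [0.0, 0.678, 0.735, 0.0]
force: [0.1, -0.0, -1.9]
width: 0.0499
finger_force: 32.1
```

```bash
python3 to.py 434.8 184.9 38 4.5;python3 look.py s1 side
```

```text
4.025 [433.5 184.4 136.1] shift [ 0.4  1.3 98.1] turn [0.01 0.   0.13] j6 0.23 w 0.0499
4.075 [0.43413515 0.18455319 0.13634803] [2.47223526e-04 6.77963605e-01 7.35095341e-01 3.59646918e-04] 0.050097399313973875 [ 0.11919629 -0.11571518 -1.52600907]
```

View pics/s1.png

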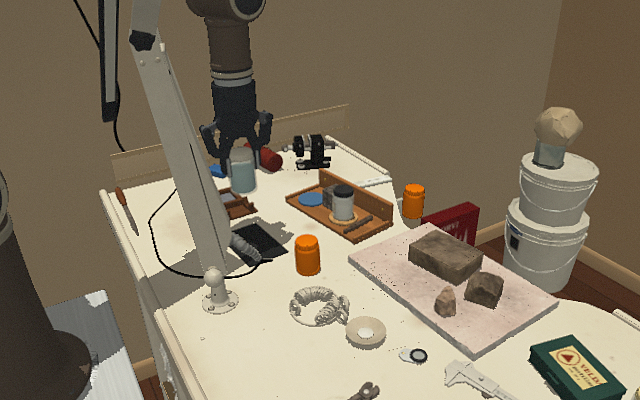

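The jar hangs upright in the gripper at (243,170), well clear of the lamp arm. Lowering.

Request:
drive_tool --targets '[0,1,30,0,0,0,0,1,60,0,0,0,0,1,80,0,0,0,0,1,90,0,0,0,0,1,94,0,0,0,0,1,96,0,0,0,0,1,97,0,0,0,0,1,97,0,0,0,0,1,97,0,0,0]'

```text
time: 5.2
eef_pos: [0.4347, 0.1846, 0.0397]
ee_rot: [0.0, 0.678, 0.735, 0.0]
force: [-0.2, -0.6, -1.3]
width: 0.0497
finger_force: 32.1
```

Request:
drive_tool --targets '[0,0,1,0,0,0,0,0,2,0,0,0,0,0,2,0,0,0]'

```text
time: 5.58
eef_pos: [0.4346, 0.1847, 0.0379]
ee_rot: [-0.0, 0.678, 0.735, 0.0]
force: [-1.9, 0.1, 4.3]
width: 0.0499
finger_force: 32.8
```

Request:
drive_tool --targets '[0,0,0,0,0,0,0,0,0,0,0,0,0,0,0,0,0,0,0,0,-20,0,0,0,0,0,-60,0,0,0,0,0,-110,0,0,0,0,0,-130,0,0,0]' --jaw 0.78

```text
time: 6.45
eef_pos: [0.4364, 0.1851, 0.1704]
ee_rot: [0.001, 0.678, 0.735, 0.002]
force: [0.3, 0.9, -0.8]
width: 0.0668
finger_force: 0.0
```

Request:
drive_tool --targets '[-20,45,0,0,0,-2,-40,95,0,0,0,-4,-55,145,0,0,0,-5.5,-68,175,0,0,0,-5.5,-70,180,0,0,0,-5.5,-70,180,0,0,0,-5.5,-70,180,0,0,0,-5.5]' --jaw 0.72

```text
time: 7.32
eef_pos: [0.6179, 0.1297, 0.1669]
ee_rot: [-0.001, 0.642, 0.767, -0.001]
force: [-0.1, -1.1, 0.3]
width: 0.0615
finger_force: 0.0
```

```bash
python3 to.py 619.5 129 37 10;python3 look.py w2
python3 - <<'E'
import cv2
p=cv2.imread("pics/w2.png");cv2.imwrite("pics/w2c.png",cv2.resize(p,None,fx=1.25,fy=1.25))
E
```

```text
7.325 [617.9 129.7 166.9] shift [ -1.    1.7 129.9] turn [-0.1  -0.02  0.17] j6 -0.04 w 0.0615
7.375 [0.61804976 0.12978143 0.16711969] [-4.66677523e-04  6.41572757e-01  7.67061946e-01 -3.87220638e-04] 0.061503617807008616 [-0.3676596  -0.58917261  0.66364675]
```

View pics/w2c.png

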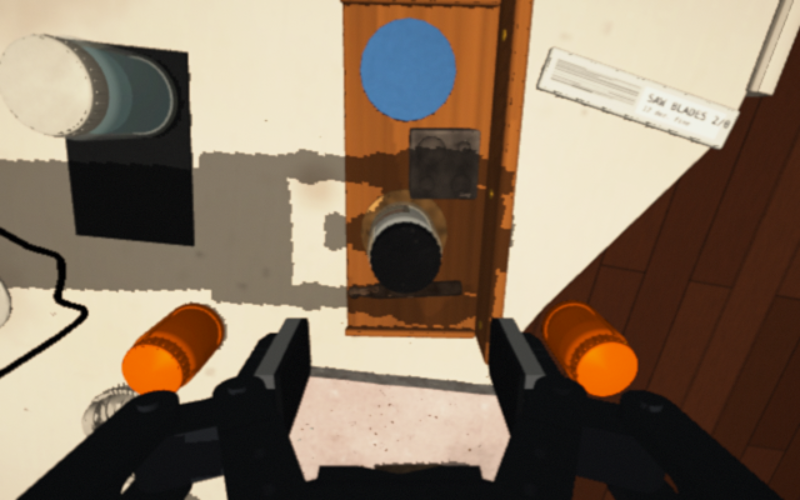

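Run:
```python
import pickle
from h import *
i,p,d=pickle.load(open("pics/w2.pkl","rb"))
a=lambda x,y,z:np.round(atz(i,x/1.25,y/1.25,z)[:2]*1000,1)
print("tile",a(408,70,.013),"borax",a(405,256,.077),"dap",np.mean([a(410,131,.048),a(480,129,.048),a(478,198,.048),a(412,198,.048)],0),"punch",a(348,291,.016),a(462,287,.016))
print("front",a(343,2,.016),a(347,335,.016),"mat", a(193,244,.003),a(78,235,.003),"pickle base?",a(138,90,.003))
```

```text
tile [603.5 230.1] borax [619.  130.4] dap [633.9  180.25] punch [588.   78.5] [667.1  95.8]
front [558.9 259.8] [592.2  44. ] mat [472.4  89.3] [390.9  81.6] pickle base? [432.6 188.3]
```

Request:
drive_tool --targets '[0,1,40,0,0,0,0,1,70,0,0,0,0,1,95,0,0,0,0,1,115,0,0,0,0,1,125,0,0,0,0,1,130,0,0,0,0,1,130,0,0,0,0,1,130,0,0,0]'

```text
time: 8.38
eef_pos: [0.6213, 0.1295, 0.0383]
ee_rot: [0.001, 0.642, 0.767, 0.001]
force: [-0.0, -0.4, 1.4]
width: 0.0619
finger_force: 0.0
```

Request:
drive_tool --targets '[0,0,0,0,0,0,0,0,0,0,0,0,0,0,0,0,0,0,0,0,0,0,0,0,0,0,0,0,0,0]' --jaw 0.35 --newtons 25

```text
time: 9.0
eef_pos: [0.6212, 0.1295, 0.0383]
ee_rot: [0.0, 0.642, 0.767, 0.0]
force: [-0.5, -1.3, 4.9]
width: 0.0425
finger_force: 26.1
```

```bash
python3 to.py 439.5 123.1 28 4.5
```

```text
9.0 [621.2 129.5  38.3] shift [  25.7 -180.    10. ] turn [0.08 0.   5.64] j6 -0.04 w 0.0425
```

Request:
drive_tool --targets '[0,0,-25,0,0,0,0,0,-60,0,0,0,3,-5,-90,0,0,0,8,-40,-95,0,0,1,13,-85,-95,0,0,3,18,-125,-95,0,0,4,23,-160,-95,0,0,5.5,26,-176,-95,0,0,5.5,26,-180,-95,0,0,5.5,26,-180,-95,0,0,5.5]'

```text
time: 10.25
eef_pos: [0.44, 0.1235, 0.1326]
ee_rot: [0.001, 0.678, 0.735, 0.001]
force: [0.4, -0.0, -1.4]
width: 0.0425
finger_force: 26.1
```

```bash
python3 to.py 439.5 123.1 28 4.5
python3 - <<'E'
from plant import manip
print(manip.state()["joint_pos"],manip.state()["force"])
E
```

```text
10.25 [440.  123.5 132.6] shift [ -0.3  -0.7 104.6] turn [ 0.11 -0.01  0.14] j6 0.1 w 0.0425
[ 1.78302867e-01  1.11339511e-01  2.09848241e+00 -9.69579021e-05
  9.29860135e-01  9.73167849e-02] [ 0.3518972  -0.00609221 -1.3533959 ]
```

Request:
drive_tool --targets '[0,0,30,0,0,0,0,0,60,0,0,0,0,0,85,0,0,0,0,0,97,0,0,0,0,0,101,0,0,0,0,0,103,0,0,0,0,0,105,0,0,0,0,0,105,0,0,0,0,0,105,0,0,0]'

```text
time: 11.38
eef_pos: [0.4398, 0.1235, 0.0282]
ee_rot: [0.001, 0.678, 0.735, 0.001]
force: [0.2, 0.8, 3.8]
width: 0.0423
finger_force: 26.7
```

Request:
drive_tool --targets '[0,0,0,0,0,0,0,0,0,0,0,0,0,0,0,0,0,0,0,0,-20,0,0,0,0,0,-60,0,0,0,0,0,-110,0,0,0,0,0,-140,0,0,0]' --jaw 0.72

```text
time: 12.25
eef_pos: [0.4397, 0.1236, 0.1696]
ee_rot: [0.001, 0.678, 0.735, 0.001]
force: [0.7, -0.4, -0.1]
width: 0.0617
finger_force: 0.0
```

Request:
drive_tool --targets '[4,20,0,0,0,8,9,45,0,0,0,17,15,75,0,0,0,26,20,100,0,0,0,36,26,125,0,0,0,46,32,155,0,0,0,56,37,180,0,0,0,66,41,197,0,0,0,76,41,197,0,0,0,84,41,197,0,0,0,84]'

```text
time: 13.5
eef_pos: [0.6314, 0.1801, 0.1665]
ee_rot: [0.0, 0.996, 0.094, -0.001]
force: [-0.1, -0.5, -0.2]
width: 0.0613
finger_force: 0.0
```

```bash
python3 to.py 633.5 180 19 100.5;python3 look.py w3; python3 look.py t3 top
python3 - <<'E'
import cv2,numpy as np
p=cv2.imread("pics/w3.png");q=cv2.imread("pics/t3.png")
cv2.imwrite("pics/w3c.png",np.vstack([p[:,:][0:330],cv2.resize(q[235:345,200:400],(490,270),interpolation=cv2.INTER_CUBIC) if 0 else cv2.copyMakeBorder(cv2.resize(q[245:345,200:400],(540,270),interpolation=cv2.INTER_CUBIC),0,0,0,100,0)]))
E
```

```text
13.5 [631.4 180.1 166.5] shift [  2.2   0.5 147.5] turn [0.   0.07 0.23] j6 1.6 w 0.0613
13.55 [0.6312953  0.18004491 0.16663672] [ 6.92977264e-05  9.95586177e-01  9.38499166e-02 -5.94468451e-04] 0.06167223871270232 [0.83725514 0.77941303 0.22616971]
13.6 [0.63128254 0.18001758 0.16680203] [ 6.18994619e-05  9.95599054e-01  9.37139383e-02 -4.65944616e-04] 0.06145802272726037 [-0.36552631 -0.1664065  -0.03775934]
```

View pics/w3c.png

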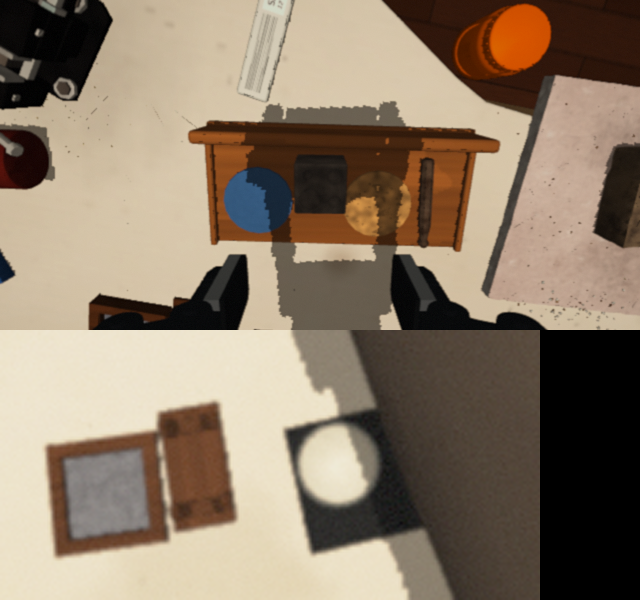

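Run:
```python
import pickle
from h import *
i,p,d=pickle.load(open("pics/w3.pkl","rb"))
a=lambda x,y,z:np.round(atz(i,x,y,z)[:2]*1000,1)
print("tile",a(258,200,.013),"cork",a(378,203.5,.013),"punch",a(427.5,158,.013),a(424,246,.013),a(426,202,.016),"dap",np.mean([a(296,165,.048),a(346,165,.048),a(347,212,.048),a(296,212,.048)],0))
i,p,d=pickle.load(open("pics/t3.pkl","rb"))
b=lambda x,y,z:np.round(atz(i,200+x/2.7,245+(y-330)/2.7,z)[:2]*1000,1)
for q in((176,427),(211,419),(187,511),(220,503)):print(b(*q,.025))
print("rest",b(197,466,.01),"seat",b(107,493,.016))
```

```text
tile [604.1 229.5] cork [620.4 126. ] punch [667.2  94.5] [588.7  75.6] [630.2  86.3] dap [633.4 179.2]
[474.2 283.7]
[475.9 260.5]
[420.3 283.2]
[422.1 261.6]
rest [448.1 274.6] seat [439.4 334.2]
```

Request:
drive_tool --targets '[2,0,50,0,0,0,2,0,85,0,0,0,2,0,110,0,0,0,2,0,130,0,0,0,2,0,142,0,0,0,2,0,147,0,0,0,2,0,148,0,0,0,2,0,148,0,0,0]'

```text
time: 14.6
eef_pos: [0.6345, 0.1807, 0.0203]
ee_rot: [-0.0, 0.996, 0.093, 0.001]
force: [-0.2, 0.5, 0.2]
width: 0.0613
finger_force: 0.0
```

Request:
drive_tool --targets '[0,0,0,0,0,0,0,0,0,0,0,0,0,0,0,0,0,0,0,0,0,0,0,0,0,0,0,0,0,0]' --jaw 0.3 --newtons 60

```text
time: 15.22
eef_pos: [0.6347, 0.1805, 0.0204]
ee_rot: [0.0, 0.996, 0.093, 0.001]
force: [0.2, -0.8, 5.4]
width: 0.0388
finger_force: 63.1
```

Request:
drive_tool --targets '[0,0,-25,0,0,0,0,0,-60,0,0,0,0,0,-100,0,0,0,-20,-23,-115,0,0,2,-50,-57,-115,0,0,5,-80,-92,-115,0,0,8,-110,-127,-115,0,0,11,-140,-161,-115,0,0,11,-160,-185,-115,0,0,11,-163,-187.6,-115,0,0,11]'

```text
time: 16.48
eef_pos: [0.435, 0.3349, 0.132]
ee_rot: [0.001, 1.0, -0.002, -0.003]
force: [0.7, 0.0, -3.9]
width: 0.039
finger_force: 62.1
```

```bash
python3 to.py 440 334.5 19.4 89.3;python3 look.py w4;python3 to.py 440 334.5 19.4 89.3
```

```text
16.475 [435.  334.9 132. ] shift [5.600e+00 1.000e-01 1.125e+02] turn [0.14 0.29 0.5 ] j6 2.15 w 0.039
16.525 [0.43595721 0.33461932 0.13231648] [ 0.0010908   0.99999514 -0.00214371 -0.00198249] 0.0388443382912726 [ 0.41184566  0.04141672 -4.28540021]
16.525 [436.  334.6 132.3] shift [ 4.500e+00 -1.000e-01  1.129e+02] turn [0.13 0.23 0.45] j6 2.15 w 0.0388
```

View pics/w4.png

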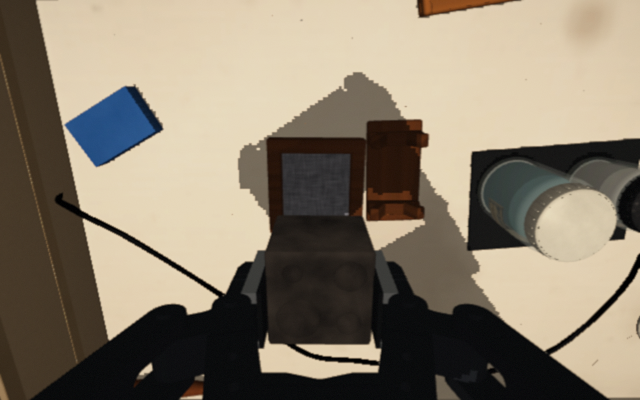

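```bash
python3 - <<'E'
import pickle
from h import *
i,p,d=pickle.load(open("pics/w4.pkl","rb"))
a=lambda x,y,z:np.round(atz(i,x,y,z)[:2]*1000,1)
print("seat far corners",a(267.5,139,.016),a(364,139,.016))
print("rest far corners(z5)",a(368,121,.005),a(420,121,.005),"near",a(368,219.5,.005),a(423,219,.005))
E
python3 to.py 440 334.5 19.4 89.3
```

```text
seat far corners [474.7 371.8] [474.3 302. ]
rest far corners(z5) [486.2 298.1] [486.  259.5] near [408.3 295.3] [408.5 250.9]
16.525 [436.  334.6 132.3] shift [ 4.500e+00 -1.000e-01  1.129e+02] turn [0.13 0.23 0.45] j6 2.15 w 0.0388
```

Request:
drive_tool --targets '[3,-1,30,0,0,0.4,3,-1,60,0,0,0.4,3,-1,80,0,0,0.4,3,-1,85,0,0,0.4,3,-1,85,0,0,0.4,3,-1,85,0,0,0.4]'

```text
time: 17.27
eef_pos: [0.443, 0.3361, 0.0503]
ee_rot: [-0.001, 1.0, -0.007, 0.001]
force: [0.3, 0.2, -5.0]
width: 0.0394
finger_force: 61.9
```

```bash
python3 to.py 439.5 335.8 19.4 89.3
```

```text
17.275 [443.  336.1  50.3] shift [-3.6  0.4 30.9] turn [-0.07 -0.11 -0.09] j6 2.16 w 0.0394
```

Request:
drive_tool --targets '[-2,0,5,0,0,0,-3,0,15,0,0,0,-3,0,22,0,0,0,-3,0,26,0,0,0,-3,0,29,0,0,0,-3,0,31,0,0,0,-3,0,31,0,0,0,-3,0,31,0,0,0]'

```text
time: 18.27
eef_pos: [0.4388, 0.3358, 0.0194]
ee_rot: [0.0, 1.0, -0.007, -0.0]
force: [-4.2, -3.1, 5.6]
width: 0.039
finger_force: 63.2
```

Request:
drive_tool --targets '[0,0,0,0,0,0,0,0,0,0,0,0,0,0,0,0,0,0,0,0,-20,0,0,0,0,0,-60,0,0,0,0,0,-110,0,0,0,0,0,-140,0,0,0,0,0,-150,0,0,0]' --jaw 0.58

```text
time: 19.27
eef_pos: [0.4407, 0.337, 0.1722]
ee_rot: [-0.002, 1.0, -0.007, 0.003]
force: [-0.8, 0.2, -0.3]
width: 0.0491
finger_force: 0.0
```

```bash
python3 to.py 628.5 86.5 17 102;python3 look.py w5;python3 - <<'E'
import cv2
p=cv2.imread("pics/w5.png");cv2.imwrite("pics/w5c.png",cv2.resize(p[100:350,190:480],None,fx=2.2,fy=2.2,interpolation=cv2.INTER_CUBIC))
E
```

```text
19.275 [440.7 337.  172.2] shift [190.3 248.6 155.3] turn [ -0.18  -0.34 -12.76] j6 2.16 w 0.0491
19.325 [0.44042064 0.33685601 0.17184706] [-0.00158228  0.99997369 -0.00666081  0.00239937] 0.04923372818691872 [1.00978561 0.16878952 0.2732593 ]
```

View pics/w5c.png

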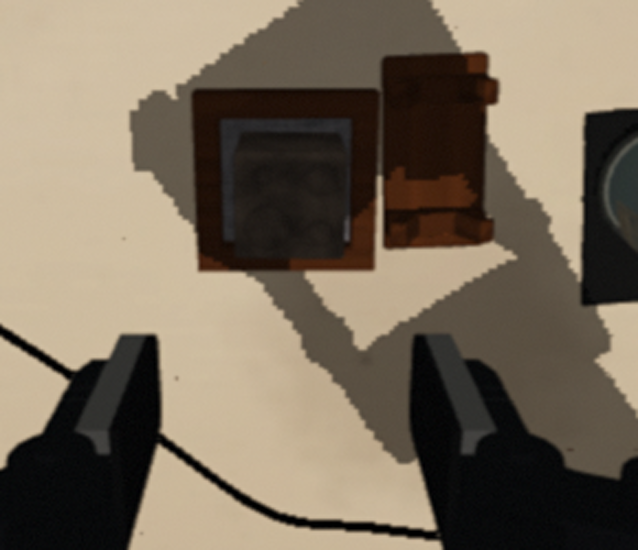

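The block sits down in the recess with a gap all round. The rest's foot has corners near (383,57), (384,248) and (487,53) in the crop.

```bash
python3 - <<'E'
import pickle
from h import *
i,p,d=pickle.load(open("pics/w5.pkl","rb"))
a=lambda x,y,z:np.round(atz(i,190+x/2.2,100+y/2.2,z)[:2]*1000,1)
print("rest TL TR BL BR",a(383,57,.005),a(487,54,.005),a(384,248,.005),a(486,243,.005))
print("seat",a(193,90,.016),a(378,90,.016),a(375,268,.016),a(199,270,.016))
E
python3 to.py 628.5 86.5 16 102
```

```text
rest TL TR BL BR [485.8 298.5] [486.4 258. ] [407.2 296.3] [408.9 253.8]
seat [475.4 371.8] [474.4 301.4] [402.4 301.2] [402.5 372.8]
19.325 [440.4 336.9 171.8] shift [190.7 248.3 156. ] turn [ -0.15  -0.29 -12.76] j6 2.16 w 0.0492
```

Request:
drive_tool --targets '[25,35,0,0,0,-2,55,75,0,0,0,-5,85,115,0,0,0,-7,115,155,0,0,0,-9,145,195,0,0,0,-11,175,230,20,0,0,-13.4,190,248,50,0,0,-13.4,190,248,80,0,0,-13.4,190,248,100,0,0,-13.4,190,248,100,0,0,-13.4]' --jaw 0.24

```text
time: 20.58
eef_pos: [0.6227, 0.0854, 0.0652]
ee_rot: [-0.0, 0.994, 0.11, -0.003]
force: [0.3, -0.6, 0.2]
width: 0.0205
finger_force: 0.0
```

```bash
python3 look.py w6;python3 to.py 628.2 86.2 13 102.7;python3 - <<'E'
import cv2
p=cv2.imread("pics/w6.png");cv2.imwrite("pics/w6c.png",cv2.resize(p[100:350,170:470],None,fx=2.2,fy=2.2,interpolation=cv2.INTER_CUBIC))
E
```

```text
20.625 [0.62438313 0.08561858 0.06705864] [-7.25306519e-05  9.93895883e-01  1.10314092e-01 -1.33053100e-03] 0.020567286945165665 [0.02343202 0.0810531  0.12319468]
20.625 [624.4  85.6  67.1] shift [ 4.   0.3 54. ] turn [-0.03  0.15 -0.03] j6 1.42 w 0.0206
```

View pics/w6c.png

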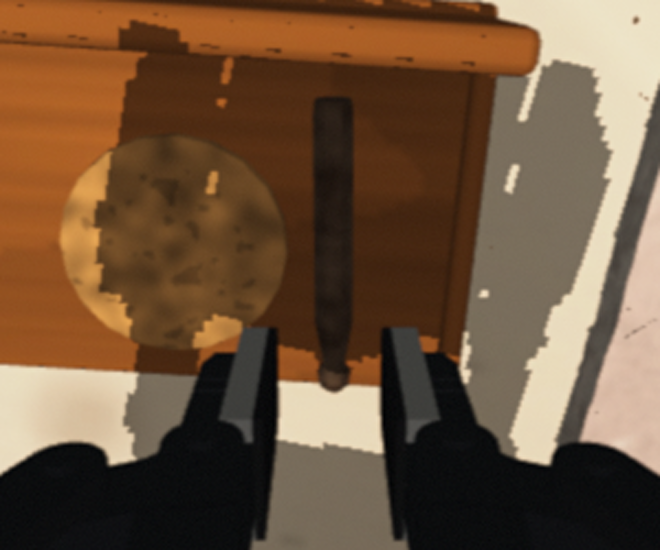

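```bash
python3 - <<'E'
import pickle
from h import *
i,p,d=pickle.load(open("pics/w6.pkl","rb"))
a=lambda x,y,z:np.round(atz(i,170+x/2.2,100+y/2.2,z)[:2]*1000,1)
A,B=a(334,98,.018),a(333,388,.013);print(A,B,(A+B)/2,np.linalg.norm(A-B))
print("cork",(a(62,240,.013)+a(287,240,.013))/2,a(174,134,.013),a(174,347,.013))
E
python3 to.py 628.2 86.2 13 102.7
```

```text
[667.4  94.4] [587.7  76.6] [627.55  85.5 ] 81.66351694606344
cork [621.2 126.9] [649.1 131.6] [590.5 122. ]
20.625 [624.4  85.6  67.1] shift [ 4.   0.3 54. ] turn [-0.03  0.15 -0.03] j6 1.42 w 0.0206
```

Request:
drive_tool --targets '[1,0.5,20,0,0,0,1,0.5,38,0,0,0,1,0.5,45,0,0,0,1,0.5,48,0,0,0,1,0.5,48,0,0,0,1,0.5,48,0,0,0]'

```text
time: 21.38
eef_pos: [0.6273, 0.0851, 0.0209]
ee_rot: [0.0, 0.994, 0.11, 0.001]
force: [0.1, 0.3, 0.5]
width: 0.0205
finger_force: 0.0
```

```bash
python3 to.py 627.7 85.5 13 102.7
```

```text
21.375 [627.3  85.1  20.9] shift [ 0.5 -0.3  7.9] turn [ 0.01 -0.07 -0.07] j6 1.42 w 0.0205
```

Request:
drive_tool --targets '[0,0,3,0,0,0,0,0,6,0,0,0,0,0,8,0,0,0,0,0,8,0,0,0,0,0,8,0,0,0]'

```text
time: 22.0
eef_pos: [0.6266, 0.085, 0.0132]
ee_rot: [-0.0, 0.994, 0.11, -0.0]
force: [-2.2, -0.5, 4.5]
width: 0.0207
finger_force: 2.7
```

Request:
drive_tool --targets '[0,0,0,0,0,0,0,0,0,0,0,0,0,0,0,0,0,0,0,0,0,0,0,0]' --jaw 0.03 --newtons 50

```text
time: 22.5
eef_pos: [0.6272, 0.0857, 0.0134]
ee_rot: [-0.0, 0.994, 0.11, 0.001]
force: [-2.2, 1.6, 5.2]
width: 0.0079
finger_force: 49.5
```

Request:
drive_tool --targets '[0,0,-10,0,0,0,0,0,-25,0,0,0,0,0,-50,0,0,0,0,0,-85,0,0,0,0,0,-110,0,0,0,0,0,-110,0,0,0]'

```text
time: 23.25
eef_pos: [0.6293, 0.0851, 0.1259]
ee_rot: [0.0, 0.994, 0.11, 0.004]
force: [-0.1, 0.3, -0.5]
width: 0.0082
finger_force: 48.8
```

```bash
python3 look.py w7;python3 to.py 447.3 276.3 90 91.6;python3 - <<'E'
import cv2
p=cv2.imread("pics/w7.png");cv2.imwrite("pics/w7c.png",p[60:400,120:500])
E
```

```text
23.3 [0.6276588  0.08494829 0.12385871] [1.29201718e-04 9.93933476e-01 1.09971360e-01 1.59014957e-03] 0.007811474004769087 [ 0.30374018 -0.44792392 -1.84677153]
23.3 [627.7  84.9 123.9] shift [-134.3 -226.2   33.3] turn [ 0.02 -0.18 11.03] j6 1.42 w 0.0078
```

View pics/w7c.png

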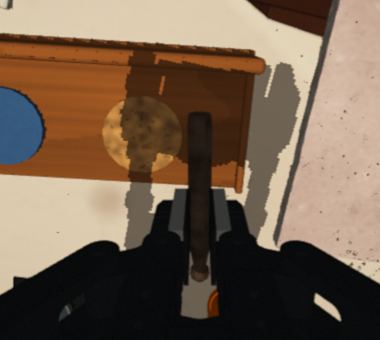

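Request:
drive_tool --targets '[-15,-25,0,0,0,1,-38,-65,0,0,0,3,-60,-102,0,0,0,5,-83,-140,0,0,0,7,-105,-178,0,0,0,9,-125,-210,0,0,0,11,-134,-226,15,0,0,11,-134,-226,35,0,0,11,-134,-226,50,0,0,11,-134,-226,50,0,0,11]'

```text
time: 24.55
eef_pos: [0.445, 0.2749, 0.0698]
ee_rot: [0.001, 1.0, 0.014, -0.002]
force: [-0.8, 0.4, -0.0]
width: 0.008
finger_force: 48.9
```

Request:
drive_tool --targets '[0,0,10,0,0,0,0,0,15,0,0,0,0,0,15,0,0,0,0,0,15,0,0,0]'

```text
time: 25.05
eef_pos: [0.4468, 0.2764, 0.0576]
ee_rot: [-0.0, 1.0, 0.014, 0.0]
force: [0.5, -0.7, -0.9]
width: 0.008
finger_force: 48.9
```

```bash
python3 to.py 447.3 276.3 18 91.6
```

```text
25.05 [446.8 276.4  57.6] shift [ 0.5  0.1 39.6] turn [-0.02 -0.04  0.03] j6 2.01 w 0.008
```

Request:
drive_tool --targets '[0.5,0,10,0,0,0,0.5,0,20,0,0,0,0.5,0,28,0,0,0,0.5,0,34,0,0,0,0.5,0,37,0,0,0,0.5,0,37,0,0,0]'

```text
time: 25.8
eef_pos: [0.4468, 0.2762, 0.02]
ee_rot: [0.0, 1.0, 0.014, -0.0]
force: [0.4, -0.6, -0.6]
width: 0.0078
finger_force: 48.9
```

Request:
drive_tool --targets '[0,0,1,0,0,0,0,0,2,0,0,0,0,0,3,0,0,0,0,0,3,0,0,0]'

```text
time: 26.3
eef_pos: [0.4471, 0.2763, 0.0174]
ee_rot: [-0.0, 1.0, 0.014, 0.0]
force: [0.5, 0.3, -0.1]
width: 0.0078
finger_force: 49.0
```

Request:
drive_tool --targets '[0,0,0.5,0,0,0,0,0,1,0,0,0,0,0,1,0,0,0]'

```text
time: 26.68
eef_pos: [0.4471, 0.2763, 0.0173]
ee_rot: [0.0, 1.0, 0.014, -0.0]
force: [-1.5, -1.5, 8.9]
width: 0.008
finger_force: 49.9
```

Request:
drive_tool --targets '[0,0,0,0,0,0,0,0,0,0,0,0,0,0,0,0,0,0,0,0,-8,0,0,0,0,0,-25,0,0,0,0,0,-60,0,0,0,0,0,-110,0,0,0,0,0,-140,0,0,0,0,0,-140,0,0,0]' --jaw 0.22

```text
time: 27.8
eef_pos: [0.4497, 0.2777, 0.1609]
ee_rot: [-0.002, 1.0, 0.014, 0.004]
force: [0.3, 0.1, -0.9]
width: 0.019
finger_force: 0.0
```

```bash
python3 look.py w8;python3 to.py 434.6 184.7 38 4.5;python3 - <<'E'
import pickle,cv2,numpy as np
from h import *
i,p,d=pickle.load(open("pics/w8.pkl","rb"))
# punch cloud from wrist depth, using points 16..40 mm high around rest
v,u=np.mgrid[0:400,0:640];P=np.array(i["pose"])
a=np.stack([(u-i["cx"])/i["fx"],(v-i["cy"])/i["fy"]],-1);r2=(a**2).sum(-1,keepdims=True);b=a/(1+i["k1"]*r2)
X=P[:3,3]+d[...,None]*(np.concatenate([b*[1,-1],-np.ones_like(b[...,:1])],-1)@P[:3,:3].T)
for n,(x0,x1,y0,y1) in dict(punch=(.40,.50,.265,.288),notch=(.40,.50,.250,.300),block=(.41,.47,.31,.36)).items():
    m=(d>0)&(X[...,0]>x0)&(X[...,0]<x1)&(X[...,1]>y0)&(X[...,1]<y1)&(X[...,2]>.016)&(X[...,2]<.06)
    q=X[m]*1000;print(n,m.sum(),np.percentile(q,[1,50,99],axis=0).round(1).tolist())
q=cv2.resize(p[80:300,230:480],None,fx=2.5,fy=2.5,interpolation=cv2.INTER_CUBIC);cv2.imwrite("pics/w8c.png",q)
E
```

```text
27.85 [0.44812325 0.27687609 0.15861783] [-0.00101446  0.99989574  0.01425732  0.00205361] 0.01895673367896089 [-0.44574566  0.16291446 -1.07408924]
27.85 [448.1 276.9 158.6] shift [-16.6  92.  120.4] turn [-0.27 -0.1  87.13] j6 2.01 w 0.019
punch 1252 [[409.7, 265.6, 16.3], [453.3, 276.1, 21.5], [487.9, 287.8, 23.9]]
notch 1806 [[410.4, 257.6, 16.3], [454.4, 276.2, 22.2], [487.3, 296.5, 26.4]]
block 3652 [[418.5, 310.2, 16.1], [443.8, 333.5, 46.4], [469.4, 355.4, 48.9]]
```

Request:
drive_tool --targets '[-2,10,0,0,0,-10,-4,20,0,0,0,-20,-6,30,0,0,0,-30,-8,40,0,0,0,-40,-9,50,0,0,0,-50,-10,60,0,0,0,-60,-12,70,0,0,0,-70,-14,80,0,0,0,-80,-16,92,0,0,0,-90,-16,92,0,0,0,-93]' --jaw 0.78

```text
time: 29.1
eef_pos: [0.4318, 0.1827, 0.1545]
ee_rot: [-0.001, 0.677, 0.736, -0.002]
force: [-0.7, -0.1, 0.6]
width: 0.0662
finger_force: 0.0
```

Request:
drive_tool --targets '[0,0,5,0,0,0,0,0,5,0,0,0,0,0,5,0,0,0]'

```text
time: 29.48
eef_pos: [0.4332, 0.1839, 0.1508]
ee_rot: [-0.0, 0.678, 0.735, -0.0]
force: [-0.4, -0.6, -0.2]
width: 0.0666
finger_force: 0.0
```

```bash
python3 to.py 434.6 184.7 38 4.5
```

```text
29.475 [433.2 183.9 150.8] shift [  0.8   1.6 112.8] turn [-0.06  0.01  0.12] j6 0.23 w 0.0666
```

Request:
drive_tool --targets '[0.7,1.5,30,0,0,0,0.7,1.5,60,0,0,0,0.7,1.5,85,0,0,0,0.7,1.5,102,0,0,0,0.7,1.5,110,0,0,0,0.7,1.5,112.5,0,0,0,0.7,1.5,112.5,0,0,0,0.7,1.5,112.5,0,0,0]'

```text
time: 30.48
eef_pos: [0.4358, 0.1849, 0.0395]
ee_rot: [0.0, 0.678, 0.735, 0.001]
force: [-0.2, 0.6, -0.2]
width: 0.0669
finger_force: 0.0
```

Request:
drive_tool --targets '[0,0,0,0,0,0,0,0,0,0,0,0,0,0,0,0,0,0,0,0,0,0,0,0,0,0,0,0,0,0]' --jaw 0.4 --newtons 30

```text
time: 31.1
eef_pos: [0.4354, 0.1849, 0.0396]
ee_rot: [0.0, 0.678, 0.735, 0.0]
force: [-1.4, 1.2, 5.9]
width: 0.0498
finger_force: 30.7
```

```bash
python3 to.py 603.8 229.5 48 10
```

```text
31.1 [435.4 184.9  39.6] shift [ 30.9 171.5  -8.3] turn [ 0.04 -0.02 -5.37] j6 0.23 w 0.0498
```

Request:
drive_tool --targets '[0,0,-25,0,0,0,0,0,-60,0,0,0,0,5,-90,0,0,0,5,35,-90,0,0,-1,12,75,-90,0,0,-3,19,115,-90,0,0,-4,26,150,-90,0,0,-5.4,30,168,-90,0,0,-5.4,30,171.5,-80,0,0,-5.4,30,171.5,-70,0,0,-5.4]'

```text
time: 32.35
eef_pos: [0.6021, 0.2279, 0.107]
ee_rot: [-0.001, 0.643, 0.766, -0.001]
force: [-0.4, -0.2, -1.5]
width: 0.0495
finger_force: 32.5
```

Request:
drive_tool --targets '[0,0,20,0,0,0,0,0,35,0,0,0,0,0,35,0,0,0,0,0,35,0,0,0]'

```text
time: 32.85
eef_pos: [0.6037, 0.2285, 0.0738]
ee_rot: [0.0, 0.643, 0.766, 0.0]
force: [0.2, 0.0, -1.7]
width: 0.0498
finger_force: 32.5
```

```bash
python3 to.py 604.1 228.5 49.6 10
```

```text
32.85 [603.7 228.5  73.8] shift [-0.1  0.4 24.2] turn [ 0.02 -0.    0.03] j6 0.12 w 0.0498
```

Request:
drive_tool --targets '[0,0,10,0,0,0,0,0,18,0,0,0,0,0,22,0,0,0,0,0,24,0,0,0,0,0,25,0,0,0,0,0,25,0,0,0,0,0,25,0,0,0]'

```text
time: 33.72
eef_pos: [0.6033, 0.2285, 0.0497]
ee_rot: [-0.0, 0.643, 0.766, -0.0]
force: [-3.1, -0.5, 5.8]
width: 0.0497
finger_force: 33.1
```

Request:
drive_tool --targets '[0,0,0,0,0,0,0,0,0,0,0,0,0,0,0,0,0,0,0,0,-20,0,0,0,0,0,-60,0,0,0,0,0,-105,0,0,0,0,0,-110,0,0,0,0,0,-110,0,0,0]' --jaw 0.78

```text
time: 34.72
eef_pos: [0.604, 0.2286, 0.1602]
ee_rot: [0.001, 0.643, 0.766, 0.001]
force: [-0.9, -0.4, -0.1]
width: 0.0672
finger_force: 0.0
```

```bash
python3 to.py 439.8 123.5 130 4.5
```

```text
34.725 [604.  228.6 160.2] shift [ -74.9 -180.1   29.8] turn [ 0.12 -0.02  5.54] j6 0.12 w 0.0672
```

Request:
drive_tool --targets '[-15,-35,0,0,0,1,-33,-80,0,0,0,3,-52,-125,0,0,0,4,-68,-162,0,0,0,5.5,-75,-180,0,0,0,5.5,-75,-180,20,0,0,5.5,-75,-180,30,0,0,5.5,-75,-180,30,0,0,5.5,-75,-180,30,0,0,5.5]' --jaw 0.72

```text
time: 35.85
eef_pos: [0.4396, 0.1233, 0.1287]
ee_rot: [-0.0, 0.679, 0.735, -0.0]
force: [0.5, -0.2, 0.6]
width: 0.0617
finger_force: 0.0
```

```bash
python3 to.py 439.8 123.5 29 4.5
```

```text
35.85 [439.6 123.3 128.7] shift [ 0.1  0.2 99.7] turn [-0.01  0.    0.04] j6 0.1 w 0.0617
```

Request:
drive_tool --targets '[0,0,30,0,0,0,0,0,60,0,0,0,0,0,80,0,0,0,0,0,93,0,0,0,0,0,99,0,0,0,0,0,100,0,0,0,0,0,100,0,0,0,0,0,100,0,0,0]'

```text
time: 36.85
eef_pos: [0.44, 0.1233, 0.0294]
ee_rot: [0.0, 0.679, 0.735, 0.001]
force: [-0.2, 1.2, -0.0]
width: 0.0615
finger_force: 0.0
```

Request:
drive_tool --targets '[0,0,0,0,0,0,0,0,0,0,0,0,0,0,0,0,0,0,0,0,0,0,0,0,0,0,0,0,0,0]' --jaw 0.35 --newtons 25

```text
time: 37.48
eef_pos: [0.4398, 0.1233, 0.0293]
ee_rot: [0.0, 0.679, 0.735, 0.0]
force: [-0.5, -0.4, 6.1]
width: 0.042
finger_force: 25.4
```

```bash
python3 to.py 620.7 125.8 39 10
```

```text
37.475 [439.8 123.3  29.3] shift [-11.8 180.5  -9.5] turn [ 0.04  0.   -5.46] j6 0.1 w 0.042
```

Request:
drive_tool --targets '[0,0,-25,0,0,0,0,0,-60,0,0,0,0,5,-90,0,0,0,-2,35,-90,0,0,-1,-5,75,-90,0,0,-3,-8,115,-90,0,0,-4,-10,150,-90,0,0,-5.4,-11,174,-90,0,0,-5.4,-11.4,180,-80,0,0,-5.4,-11.4,180,-70,0,0,-5.4]'

```text
time: 38.72
eef_pos: [0.6183, 0.1259, 0.097]
ee_rot: [-0.001, 0.643, 0.766, -0.001]
force: [-0.4, -0.6, -1.6]
width: 0.0421
finger_force: 26.5
```

Request:
drive_tool --targets '[0,0,20,0,0,0,0,0,35,0,0,0,0,0,35,0,0,0,0,0,35,0,0,0]'

```text
time: 39.22
eef_pos: [0.6198, 0.1261, 0.0638]
ee_rot: [0.0, 0.643, 0.766, 0.0]
force: [1.1, -0.3, -1.3]
width: 0.0421
finger_force: 26.5
```

```bash
python3 to.py 620.6 126.2 39.3 10
```

```text
39.225 [619.8 126.1  63.8] shift [-0.1  0.8 24.5] turn [ 0.02  0.   -0.06] j6 -0.04 w 0.0421
```

Request:
drive_tool --targets '[0,0.5,10,0,0,0,0,0.5,18,0,0,0,0,0.5,22,0,0,0,0,0.5,24,0,0,0,0,0.5,25,0,0,0,0,0.5,25,0,0,0,0,0.5,25,0,0,0]'

```text
time: 40.1
eef_pos: [0.6199, 0.1261, 0.0394]
ee_rot: [-0.0, 0.643, 0.766, -0.0]
force: [-3.4, -0.5, 6.0]
width: 0.042
finger_force: 27.3
```

Request:
drive_tool --targets '[0,0,0,0,0,0,0,0,0,0,0,0,0,0,0,0,0,0,0,0,-20,0,0,0,0,0,-60,0,0,0,0,0,-110,0,0,0,30,-20,-160,0,0,0,60,-40,-200,0,0,0,70,-50,-220,0,0,0,70,-50,-220,0,0,0]' --jaw 0.72

```text
time: 41.35
eef_pos: [0.5597, 0.1871, 0.2614]
ee_rot: [0.002, 0.643, 0.766, 0.002]
force: [-1.1, -0.2, -0.8]
width: 0.0614
finger_force: 0.0
```

```bash
python3 look.py w9
python3 - <<'E'
import cv2
p=cv2.imread("pics/w9.png");cv2.imwrite("pics/w9c.png",cv2.resize(p[0:280,110:480],None,fx=2.14,fy=2.14,interpolation=cv2.INTER_CUBIC))
E
```

```text
41.4 [0.55912088 0.18622413 0.25922324] [7.62244213e-04 6.42998189e-01 7.65867213e-01 3.98987734e-04] 0.06143644958937492 [ 0.1394312  -0.16623238 -0.4775217 ]
```

View pics/w9c.png

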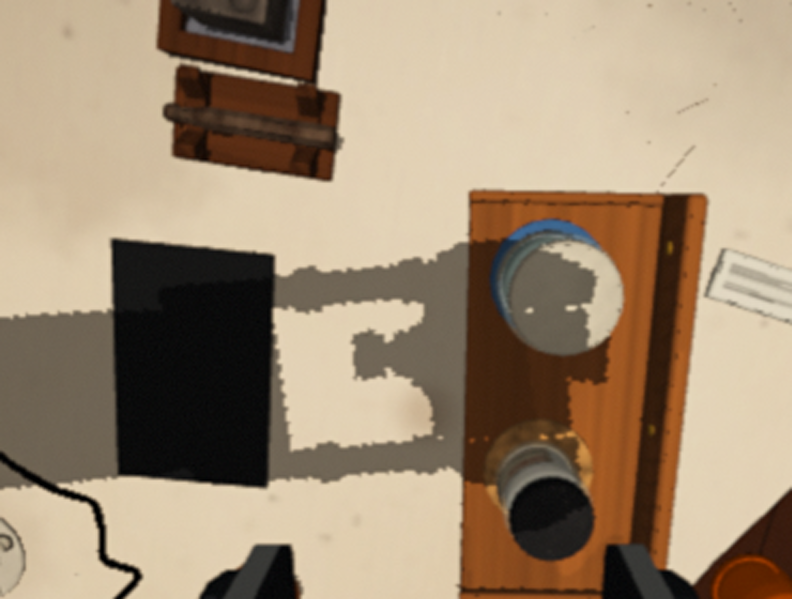

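Run:
```python
import pickle
from h import *
i,p,d=pickle.load(open("pics/w9.pkl","rb"))
a=lambda x,y,z:np.round(atz(i,110+x/2.14,y/2.14,z)[:2]*1000,1)
print("pickle",a(566.5,296.5,.093),"borax",a(551,518,.077),"cork top edge/left/right",a(541,420,.013),a(485,475,.013),a(593,472,.013),"tile left/top",a(492,278,.013),a(552,219,.013))
A,B=a(166,112,.017),a(342,142,.017);print("punch",A,B,(A+B)/2)
# ears/foot
Q=[a(177,66,.005),a(341,94,.005),a(331,181,.005),a(174,156,.005)];print("rest",np.mean(Q,0))
```

```text
pickle [600.  230.4] borax [618.2 127.3] cork top edge/left/right [615.3 156.1] [591.6 120.1] [649.6 131.9] tile left/top [575.1 225.3] [599.  258.8]
punch [408.8 274.9] [492.2 276.1] [450.5 275.5]
rest [448.275 277.025]
```

```bash
python3 look.py s9 side; python3 look.py t9 top
python3 - <<'E'
import pickle,cv2
from h import *
def load(n): return pickle.load(open(f"pics/{n}.pkl","rb"))
def blob(p,lo,hi,near,r=60):
    h=cv2.cvtColor(p,cv2.COLOR_BGR2HSV);m=cv2.inRange(h,lo,hi)
    k=np.zeros_like(m);cv2.circle(k,tuple(int(x) for x in near),r,255,-1);m&=k
    n,l,s,c=cv2.connectedComponentsWithStats(m);j=1+np.argmax(s[1:,4]);ct=cv2.findContours((l==j).astype(np.uint8),0,1)[0]
    ct=max(ct,key=len);return cv2.fitEllipse(cv2.convexHull(ct)),s[j,4]
i,p,d=load("s1")
e,n=blob(p,(95,90,50),(125,255,255),proj(i,(.604,.2295,.013)),25);print("tile side",e,n,(atz(i,*e[0],.013)*1e3).round(1))
i,p,d=load("w3")
e,n=blob(p,(95,90,30),(125,255,255),proj(i,(.604,.2295,.013)),60);print("tile w3",e,n,(atz(i,*e[0],.013)*1e3).round(1))
for n_,q in(("s9",(.603,.229,.093)),("t9",(.603,.229,.093)),("w9",(.603,.229,.093)),("s9",(.62,.126,.077)),("t9",(.62,.126,.077))):
    i,p,d=load(n_);u,v=map(int,proj(i,q));print(n_,u,v,p[v,u],(atd(i,u,v,d[v,u])*1e3).round(1))
i,p,d=load("t9");print("proj tile t9",proj(i,(.604,.2295,.013)))
for nm in("s9","t9","w9"):
    i,p,d=load(nm);v,u=np.mgrid[0:400,0:640];P=np.array(i["pose"])
    a=np.stack([(u-i["cx"])/i["fx"],(v-i["cy"])/i["fy"]],-1);b=a/(1+i["k1"]*(a**2).sum(-1,keepdims=True))
    X=P[:3,3]+d[...,None]*(np.concatenate([b*[1,-1],-np.ones_like(b[...,:1])],-1)@P[:3,:3].T)
    for n,c,z in(("pickle",(.603,.229),.093),("borax",(.62,.126),.077)):
        m=(d>0)&(np.hypot(X[...,0]-c[0],X[...,1]-c[1])<.04)&(abs(X[...,2]-z)<.006)
        if m.sum()>40:
            ct=np.argwhere(m)[:,::-1].astype(np.int32);e=cv2.fitEllipse(cv2.convexHull(ct.reshape(-1,1,2)));print(nm,n,m.sum(),np.round(e[1],1),(atz(i,*e[0],z)*1e3).round(1),np.median(X[m][:,2]))
E
```

```text
41.45 [0.55861902 0.18571077 0.25769896] [-9.67428951e-05  6.43287633e-01  7.65624235e-01 -7.36438856e-04] 0.061421672872189685 [-0.21118681 -0.55429378 -0.90155164]
41.5 [0.5583921  0.18544439 0.25686861] [-5.98605345e-04  6.43486096e-01  7.65456387e-01 -1.34370467e-03] 0.06149283453719939 [-0.79587661 -0.4961573  -0.24824574]
tile side ((311.0688171386719, 198.96649169921875), (14.285480499267578, 25.410388946533203), 88.97958374023438) 270 [602.9 225.6  13. ]
tile w3 ((257.6853942871094, 199.66989135742188), (64.06118774414062, 67.64042663574219), 114.19715118408203) 3397 [604.3 229.8  13. ]
s9 309 165 [ 92 104 110] [600.1 225.1  95.2]
t9 283 197 [65 81 94] [475.  209.5 611.3]
w9 377 140 [ 82  96 104] [602.1 229.6  93.9]
s9 342 188 [27 32 27] [616.9 123.   80.7]
t9 341 181 [34 34 33] [535.1 156.1 401.3]
proj tile t9 (np.float64(286.46386858104427), np.float64(206.60288705454977))
s9 pickle 227 [12.7 22.6] [598.  221.5  93. ] 0.0940547969314276
s9 borax 202 [12.5 20.6] [616.8 118.   77. ] 0.0777883266463611
t9 borax 239 [21.3 22.3] [620.1 122.9  77. ] 0.0769113362224757
w9 pickle 2266 [53.  55.2] [599.6 230.3  93. ] 0.0932000671244059
w9 borax 1179 [37.8 39.9] [618.6 126.6  77. ] 0.077118628610294
```

Run:
```python
import pickle,cv2
from h import *
for nm in("w2","w4","w7","w1","w9"):
    i,p,d=pickle.load(open(f"pics/{nm}.pkl","rb"));v,u=np.mgrid[0:400,0:640];P=np.array(i["pose"])
    a=np.stack([(u-i["cx"])/i["fx"],(v-i["cy"])/i["fy"]],-1);b=a/(1+i["k1"]*(a**2).sum(-1,keepdims=True))
    X=P[:3,3]+d[...,None]*(np.concatenate([b*[1,-1],-np.ones_like(b[...,:1])],-1)@P[:3,:3].T)
    for n,c,z in(("pmat",(.435,.185),.083),("bmat",(.44,.1235),.067),("pickle",(.603,.229),.093),("borax",(.62,.126),.077)):
        m=(d>0)&(np.hypot(X[...,0]-c[0],X[...,1]-c[1])<.04)&(abs(X[...,2]-z)<.004)
        if m.sum()>300:
            ct=np.argwhere(m)[:,::-1].astype(np.int32);e=cv2.fitEllipse(cv2.convexHull(ct.reshape(-1,1,2)));print(nm,n,m.sum(),np.round(e[0]),np.round(e[1],1),(atz(i,*e[0],z)*1e3).round(1))
```

```text
w2 pmat 5084 [38. 68.] [72.9 90.7] [434.4 186.9  83. ]
w2 borax 2452 [324. 207.] [55.  57.4] [619.5 129.2  77. ]
w4 pmat 4868 [573. 224.] [72.  87.7] [434. 188.  83.]
w4 bmat 469 [647. 206.] [44.3 53.7] [439.3 132.4  67. ]
w1 pickle 2252 [343. 141.] [53.1 54.4] [599.6 232.7  93. ]
w1 borax 1141 [341. 245.] [37.1 39.4] [619.3 129.4  77. ]
w9 pickle 2253 [374. 139.] [52.9 54.6] [599.6 230.2  93. ]
w9 borax 1149 [368. 243.] [37.  39.5] [618.7 126.2  77. ]
```

Request:
drive_tool --targets '[0,0,0,0,0,0,0,0,0,0,0,0,0,0,0,0,0,0,0,0,0,0,0,0]'

```text
time: 42.0
eef_pos: [0.5589, 0.1864, 0.2585]
ee_rot: [-0.0, 0.643, 0.766, -0.0]
force: [0.8, -0.0, -0.5]
width: 0.0617
finger_force: 0.0
```

```bash
python3 look.py w10
cat > fit.py <<'E'
import pickle,cv2,sys
from h import *
from scipy.optimize import least_squares
i,p,d=pickle.load(open(f"pics/{sys.argv[1]}.pkl","rb"));v,u=np.mgrid[0:400,0:640];P=np.array(i["pose"])
a=np.stack([(u-i["cx"])/i["fx"],(v-i["cy"])/i["fy"]],-1);b=a/(1+i["k1"]*(a**2).sum(-1,keepdims=True))
D=np.concatenate([b*[1,-1],-np.ones_like(b[...,:1])],-1)@P[:3,:3].T;X=P[:3,3]+d[...,None]*D
for n,c,z in(("pickle",(.603,.229),.093),("borax",(.62,.126),.077)):
    m=(d>0)&(np.hypot(X[...,0]-c[0],X[...,1]-c[1])<.04)&(abs(X[...,2]-z)<.004)
    e=cv2.fitEllipse(cv2.convexHull(np.argwhere(m)[:,::-1].astype(np.int32).reshape(-1,1,2)));print(n,(atz(i,*e[0],z)*1e3).round(1))
# coasters: project to z=13 plane, take outer edge of colour mask, fit circle r=30
W=P[:3,3]+D*((.013-P[2,3])/D[...,2])[...,None];h=cv2.cvtColor(p,cv2.COLOR_BGR2HSV)
def circ(n,m,c):
    m=m&(np.hypot(W[...,0]-c[0],W[...,1]-c[1])<.037)
    q=W[m][:,:2]-c;t=np.degrees(np.arctan2(q[:,1],q[:,0]));r=np.hypot(*q.T);pts=[]
    for k in range(-180,180,5):
        s=(t>=k)&(t<k+5)
        if s.sum()>3 and r[s].max()>.025: j=np.argmax(np.where(s,r,0));pts.append(q[j])
    pts=np.array(pts);f=least_squares(lambda x:np.hypot(pts[:,0]-x[0],pts[:,1]-x[1])-.030,[0,0],loss="soft_l1",f_scale=.001);print(n,len(pts),((f.x+c)*1e3).round(1),"rms mm",(np.sqrt(np.mean(f.fun**2))*1e3).round(2))
circ("tile",(h[...,0]>95)&(h[...,0]<125)&(h[...,1]>110),np.array([.6043,.2297]))
circ("cork",(h[...,1]<150)&(h[...,1]>60)&(h[...,0]<30)&(h[...,2]>60),np.array([.6205,.1262]))
E
python3 fit.py w10; python3 fit.py w9
```

```text
42.05 [0.55889961 0.18644662 0.25865155] [-6.18905845e-05  6.43265163e-01  7.65643469e-01 -6.88323828e-05] 0.06120358366906313 [-0.13312445 -0.41721872 -0.08606746]
pickle [599.7 230.3  93. ]
borax [618.7 126.2  77. ]
tile 25 [603.9 228.5] rms mm 0.41
cork 13 [621.  127.6] rms mm 3.81
pickle [599.6 230.2  93. ]
borax [618.7 126.2  77. ]
tile 24 [603.8 228.4] rms mm 0.29
cork 13 [621.7 126.2] rms mm 3.47
```

```bash
python3 to.py 603.3 228.5 130 10
```

```text
42.05 [558.9 186.4 258.7] shift [ 33.8  51.  128.6] turn [-0.01 -0.   -0.07] j6 0.07 w 0.0612
```

Request:
drive_tool --targets '[10,15,30,0,0,0,22,34,70,0,0,0,33,49,110,0,0,0,34,51,128,0,0,0,34,51,128,0,0,0,34,51,128,0,0,0]' --jaw 0.78

```text
time: 42.8
eef_pos: [0.6041, 0.2287, 0.1326]
ee_rot: [0.001, 0.643, 0.766, 0.001]
force: [0.5, 0.7, -0.0]
width: 0.0664
finger_force: 0.0
```

```bash
python3 to.py 603.3 228.5 50 10
```

```text
42.8 [604.1 228.7 132.6] shift [-0.1 -1.  82.6] turn [ 0.14 -0.01 -0.08] j6 0.12 w 0.0664
```

Request:
drive_tool --targets '[0,-1,30,0,0,0,0,-1,55,0,0,0,0,-1,70,0,0,0,0,-1,78,0,0,0,0,-1,81,0,0,0,0,-1,81,0,0,0,0,-1,81,0,0,0]'

```text
time: 43.68
eef_pos: [0.6029, 0.2288, 0.0506]
ee_rot: [0.0, 0.643, 0.766, 0.001]
force: [-0.3, 0.4, 0.7]
width: 0.0666
finger_force: 0.0
```

Request:
drive_tool --targets '[0,0,0,0,0,0,0,0,0,0,0,0,0,0,0,0,0,0,0,0,0,0,0,0,0,0,0,0,0,0]' --jaw 0.4 --newtons 30

```text
time: 44.3
eef_pos: [0.6027, 0.2288, 0.0507]
ee_rot: [0.0, 0.643, 0.766, 0.0]
force: [-1.7, -0.2, 5.6]
width: 0.0495
finger_force: 31.7
```

Request:
drive_tool --targets '[0,0,-3,0,0,0,0,1,-5,0,0,0,0,3,-5,0,0,0,0,3,-5,0,0,0,0,3,-5,0,0,0]'

```text
time: 44.92
eef_pos: [0.605, 0.229, 0.0545]
ee_rot: [-0.0, 0.643, 0.766, -0.0]
force: [0.1, 0.3, -1.9]
width: 0.0497
finger_force: 31.4
```

Request:
drive_tool --targets '[0,1.5,1,0,0,0,0,1.5,2,0,0,0,0,1.5,3,0,0,0,0,1.5,4,0,0,0,0,1.5,4.5,0,0,0,0,1.5,4.5,0,0,0]'

```text
time: 45.68
eef_pos: [0.6066, 0.2294, 0.0507]
ee_rot: [-0.0, 0.643, 0.766, -0.0]
force: [-1.9, 0.5, 1.8]
width: 0.0501
finger_force: 31.7
```

Request:
drive_tool --targets '[0,0,0,0,0,0,0,0,0,0,0,0,0,0,0,0,0,0,0,0,-20,0,0,0,0,0,-60,0,0,0,0,0,-105,0,0,0,-10,-15,-150,0,0,0,-30,-40,-190,0,0,0,-34,-50,-208,0,0,0,-34,-50,-208,0,0,0]' --jaw 0.74

```text
time: 46.92
eef_pos: [0.5642, 0.1875, 0.2608]
ee_rot: [0.001, 0.643, 0.766, 0.002]
force: [0.8, 0.7, -0.1]
width: 0.0628
finger_force: 0.0
```

Request:
drive_tool --targets '[0,0,0,0,0,0,0,0,0,0,0,0,0,0,0,0,0,0,0,0,0,0,0,0]'

```text
time: 47.42
eef_pos: [0.5631, 0.1874, 0.2573]
ee_rot: [-0.0, 0.643, 0.766, -0.001]
force: [0.6, -0.4, 0.4]
width: 0.0629
finger_force: 0.0
```

```bash
python3 look.py w11; python3 fit.py w11
```

```text
47.475 [0.56321827 0.18733928 0.25760669] [-2.87192998e-04  6.43163454e-01  7.65728739e-01 -4.32970406e-04] 0.06297584560086922 [-0.3022372   0.10887904 -0.45202181]
pickle [603.7 231.2  93. ]
borax [618.9 126.3  77. ]
tile 34 [604.6 229.1] rms mm 0.59
cork 13 [624.8 122.5] rms mm 3.57
```

```bash
python3 -c "
from plant import manip
print(manip.close_job())"
```

```text
the job is handed in; nothing more can be done
None
```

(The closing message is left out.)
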